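# Clear the cutting board and turn it square against its stop

## Task

Clear down the packing bench: first put every portion scoop lying on or beside the cutting board in the deep white tub and every palette knife in the low aluminium pan. Then turn the empty board in place until it sits square in its stop, by pushing its free corner while the opposite corner bears on the steel peg, so that its short edge ends flush along the rail and its long edge touches the peg. Leave the flour shaker and the jar where they stand.

Things in the scene. Friction and masses are not known exactly. Their poses are not given: they have to be found in the camera images.
- board: white cutting board, 200 x 300 x 15 mm, 0.8 kg, loose, flat on the bench. Origin at the underside of its far long edge, 30 mm from its far right corner, where it bears on the peg; board x from -200 to 0 mm, y from -30 to 270 mm, z up. It starts turned clockwise seen from above, 0.38 to 0.62 rad out of square with the stop, so it must turn counter-clockwise; slippery: a push of 1 to 6 N slides it
- board_free_corner (a point): top of the board's near left corner, opposite the bearing corner (board x -200, y 270, z 15 mm): the corner to push, on the short edge there, towards the rail
- stop: fixed board stop at the right: aluminium rail 20 mm wide, 22 mm high, along the stop's x from -230 to +40 mm, its inner face at stop y = -30 mm facing +y. Origin on the bench where the peg meets the board: when square, the board's origin and axes coincide with the stop's, its short edge (board y = -30) lies along the rail and its far long edge (board x = 0) touches the peg
- peg: fixed upright dark steel peg of the stop, 24 mm across, 32 mm high, at stop x +12, y 0 mm, just outside the board's far long edge; origin under its centre
- pan: low aluminium pan for the palette knives, fixed, 258 (x) x 160 (y) x 50 mm high outside, walls and floor 4 mm, rim widened to 274 x 176 mm. Origin at the centre of its underside on the bench; long side along its x
- tub: deep white plastic tub for the portion scoops, fixed, 250 (x) x 160 (y) x 90 mm high outside, walls and floor 5 mm, rim widened to 260 x 170 mm. Origin at the centre of its underside on the bench; long side along its x. It may stand left or right of the pan
- scoop1: portion scoop lying bowl-down, 181 mm long, 140 g: black handle bar 108 x 22 wide x 20 mm high, steel half-round bowl 52 mm across, 26 mm high. Origin on the underside beneath the handle at its point of balance, where to grip it across; +x points to the bowl (centre at x = +65 mm), handle from x = -90 to +18 mm; +z up. May be absent
- scoop2: portion scoop lying bowl-down, 181 mm long, 140 g: black handle bar 108 x 22 wide x 20 mm high, steel half-round bowl 52 mm across, 26 mm high. Origin on the underside beneath the handle at its point of balance, where to grip it across; +x points to the bowl (centre at x = +65 mm), handle from x = -90 to +18 mm; +z up. May be absent
- scoop3: portion scoop lying bowl-down, 181 mm long, 140 g: black handle bar 108 x 22 wide x 20 mm high, steel half-round bowl 52 mm across, 26 mm high. Origin on the underside beneath the handle at its point of balance, where to grip it across; +x points to the bowl (centre at x = +65 mm), handle from x = -90 to +18 mm; +z up. May be absent
- knife1: palette knife, 180 mm long, 100 g: black handle bar 105 x 22 wide x 20 mm high, flat round-ended steel blade 30 mm wide, 3 mm thick at half the handle's height. Origin on the underside beneath the handle near its point of balance, where to grip it across; +x points to the blade tip at x = +105 mm, handle from x = -75 to +30 mm; +z up. May be absent
- knife2: palette knife, 180 mm long, 100 g: black handle bar 105 x 22 wide x 20 mm high, flat round-ended steel blade 30 mm wide, 3 mm thick at half the handle's height. Origin on the underside beneath the handle near its point of balance, where to grip it across; +x points to the blade tip at x = +105 mm, handle from x = -75 to +30 mm; +z up. May be absent
- knife3: palette knife, 180 mm long, 100 g: black handle bar 105 x 22 wide x 20 mm high, flat round-ended steel blade 30 mm wide, 3 mm thick at half the handle's height. Origin on the underside beneath the handle near its point of balance, where to grip it across; +x points to the blade tip at x = +105 mm, handle from x = -75 to +30 mm; +z up. May be absent
- shaker: bystander: aluminium flour shaker, 68 mm across, 121 mm high, standing beyond the pans; origin under its centre
- jar: bystander: glass jar, 80 mm across, 110 mm high, standing beyond the pans; origin under its centre
Things that resemble listed ones, but are neither listed nor needed, are in the scene too. What is shaped like the knife2 but green is not meant.

How it is judged (in metres and radians):
On the way, in this order (a step that is already met when the one before it is completed fails the run):
1. every scoop present lies in the tub and every palette knife present in the pan (x of scoop1 in the frame of tub between -0.12 and 0.12 m and y of scoop1 in the frame of tub between -0.075 and 0.075 m and z of scoop1 in the frame of tub between -0.005 and 0.09 m and x of scoop2 in the frame of tub between -0.12 and 0.12 m and y of scoop2 in the frame of tub between -0.075 and 0.075 m and z of scoop2 in the frame of tub between -0.005 and 0.09 m and x of scoop3 in the frame of tub between -0.12 and 0.12 m and y of scoop3 in the frame of tub between -0.075 and 0.075 m and z of scoop3 in the frame of tub between -0.005 and 0.09 m and x of knife1 in the frame of pan between -0.125 and 0.125 m and y of knife1 in the frame of pan between -0.076 and 0.076 m and z of knife1 in the frame of pan between -0.005 and 0.05 m and x of knife2 in the frame of pan between -0.125 and 0.125 m and y of knife2 in the frame of pan between -0.076 and 0.076 m and z of knife2 in the frame of pan between -0.005 and 0.05 m and x of knife3 in the frame of pan between -0.125 and 0.125 m and y of knife3 in the frame of pan between -0.076 and 0.076 m and z of knife3 in the frame of pan between -0.005 and 0.05 m), for 0.2 s.
2. the board is part turned (3 to 17 degrees from square) with its corner bearing on the peg (contact force between board and peg above 0.5 N and angle between the y axis of board and the y axis of stop, either way round between 0.05 and 0.3 rad), for 0.1 s.
3. the board sits square in its stop (angle between the y axis of board and the y axis of stop, either way round below 0.05 rad and horizontal distance between board and stop below 0.012 m and height (world z) of board below 0.006 m and angle between board's own z axis and vertical below 0.03 rad), for 0.2 s.
At the end, for the whole second after the job is handed in: Every scoop present lies inside the tub and every palette knife present inside the pan (below the rim), the board lies flat within 0.05 rad of square to the stop with within 12 mm of its place against rail and peg, and all is released and at rest (all of step 1 and all of step 3 and linear speed of each of scoop1, scoop2, scoop3, knife1, knife2, knife3, board below 0.02 m/s); the robot touches nothing.
It fails at once if a bystander (shaker or jar) is moved more than 30 mm (distance of any of shaker, jar from where it was at the start of the episode above 0.03 m).
It fails at once if the board is not turned in place: its bearing point strays more than 80 mm from the peg (horizontal distance between board and stop above 0.08 m).
Of scoop1, scoop2, scoop3, knife1, knife2, knife3 only 4 to 6 are there at a start; the rules pass over those that are not, and their reading is None.
At some moment in a run one of scoop1, scoop2, scoop3, knife1, knife2, knife3 may be knocked a few centimetres aside while the robot is not near it.
Once in a run the grip may slacken for a moment while it holds something.
It also fails if it takes over 210 s, if anything falls off the work surface, if the arm or the gripper's body presses on something with over 40 N, if the wrist force passes 120 N, or if a joint passes its speed limit or range.

## Robot

A 6-joint arm with a two-finger parallel gripper is mounted at the origin on the work surface. World frame = base frame: x ahead of the robot, y to its left, z up, the work surface at z = 0. Lengths are in m, angles in degrees, forces in N, time in s.
With the tool pointing down it reaches from about 0.4 to 0.825 m from the base axis. Payload 7 kg.
Tool frame: the origin (TCP) lies on the front face of the gripper's body, between the roots of the fingers; the fingertips stand 66 mm ahead of it and the grasp point (between the pads) lies 47 mm ahead of it (ctrl.grasp_offset is the z of the grasp point in the tool frame, in m); z points along the fingers, y is the direction in which the jaws open and shut (so a half turn about z gives the same grasp; the last joint's range is limited). The gripper opens to 88 mm and grips with 3 to 60 N. Pads are 19 mm wide; open, the fingers measure 130 mm over their backs; the gripper's body (78 mm by 193 mm) begins 47 mm behind the grasp point.
Start: joints at [-52.191, 20.546, 0.682, 0, -70.136, -16.507], TCP at [0.245, -0.629, 0.292] pointing down, gripper open.
Joint ranges: [-176.03, 176.03], [-82.01, 121.73], [-58.28, 71.71], [-173.87, 95.51], [-174.79, -0.11], [-173.66, 173.66]. Speed limits (degrees/s): [136.94, 136.94, 172.46, 180, 180, 180].

## Interface

Orientations are given as [roll, pitch, yaw] about the fixed x, y, z axes, in that order (R = Rz(yaw) Ry(pitch) Rx(roll)).
In Python, from plant import ctrl gives the robot as it stands.
- The arm moves only by the shell command python3 -m creep 'ROWS'. ROWS is JSON, a list of rows, each a list of 7 numbers: the turn, a rotation vector about the tool's x, y, z in rad, then the shift along the tool's x, y, z in m, then the opening, from 0 (shut) to 1 (fully open). In form: [[wx, wy, wz, dx, dy, dz, grip], ...]. A call has 1 to 12 rows; each row is the pose to reach, as a shift and turn from the pose commanded when the call began, along the tool's axes at that moment; what a row does not reach only later rows make up. A row lasts 1/12 s, in which the tool goes at most 41.7 mm and 7.16 degrees, less where a joint would pass 70% of its speed; a pose out of reach is approached as far as the arm can. A call with a gripper value outside its range is refused whole. The fingers move at their own pace and stop on an object; the grip force is fixed at half the most. Time passes only in rows, so rows that repeat a pose let the fingers close. It gives the time, the measured TCP pose, the force and the opening at its end, in the units of the state.
- ctrl.get_obs(): the state, without advancing time (a new reading comes with each control period).
- ctrl.snapshot(name): name is "side" or "top"; returns the picture (384x512x3 uint8, blue, green, red); there is no depth.
- ctrl.camera_model(name): a dict with "K" (3x3 intrinsics, pixels), "rvec" (rotation vector, rad) and "tvec" (3), from world to camera coordinates, as OpenCV has them. Camera axes: x right, y down, z forward; pixel columns grow to the right and rows downward; lengths in m; the calibration is good to about 2 mm. A picture is of the moment at which its call begins. camera_model takes no time and is no camera call.
- ctrl.close_job(): hands the job in, once; it reports no verdict.
The state is a dict: "clock": time; "joint_pos": joint angles; "qvel": joint speeds; "tau": joint torques, N m; "tool_pos": TCP position; "orientation": TCP orientation; "force": force on the tool from outside, world axes, zero at the start; "moment": the same for the moment, N m; "opening": finger opening in m.
Only numpy, scipy, OpenCV 4.12 (cv2) and the standard library are available. Lean on these libraries where they do the work, as an engineer would, in place of code of your own. Each camera call takes 0.05 s, during which the arm holds its last target.

## Working session

There is one attempt and no reset: what is moved stays moved. The work goes in short steps, Python scripts to look and compute and a shell command to move; the robot and the scene stay as the last step left them, time stands still between calls to the robot, and variables do not carry over. Pictures are saved under pics/ and viewed, and the job is handed in when it is done.

```bash
ls; mkdir -p pics; python3 - <<'E'
from plant import ctrl
import cv2
print(ctrl.get_obs(), ctrl.grasp_offset)
for n in("top","side"):
    cv2.imwrite(f"pics/{n}0.png",ctrl.snapshot(n)); print(ctrl.camera_model(n))
E
```

```text
pics
{'clock': 0.0, 'joint_pos': array([-5.21898635e+01,  2.05903866e+01,  6.34092930e-01, -1.80376767e-02,
       -7.01351318e+01, -1.65069281e+01]), 'qvel': array([ 0.01581984,  0.05211225,  0.07251278,  0.00077055,  0.01007284,
       -0.01923247]), 'tau': array([-3.02793469e-04, -5.82718313e+01,  2.93053383e+01,  6.99729905e+00,
        6.70801266e-03, -1.37453117e-04]), 'tool_pos': array([ 0.24507104, -0.62854091,  0.2912434 ]), 'orientation': array([ 1.79907524e+02, -9.72128702e-03, -1.58702927e+02]), 'force': array([1.01305558, 0.88063851, 0.21399557]), 'moment': array([-0.00878239, -0.0162788 ,  0.03552715]), 'opening': 0.08729900018835175} 0.0468
{'K': array([[421.95861655,   0.        , 251.00828502],
       [  0.        , 421.95861655, 189.56256934],
       [  0.        ,   0.        ,   1.        ]]), 'rvec': array([ 2.14586975, -2.18200717,  0.13451197]), 'tvec': array([0.02248743, 0.48829602, 1.21838986])}
{'K': array([[430.4533865 ,   0.        , 255.97362996],
       [  0.        , 430.4533865 , 192.73211612],
       [  0.        ,   0.        ,   1.        ]]), 'rvec': array([ 0.51130441, -2.58275307,  1.3782019 ]), 'tvec': array([0.43598864, 0.1541352 , 1.23891027])}
```

View pics/top0.png

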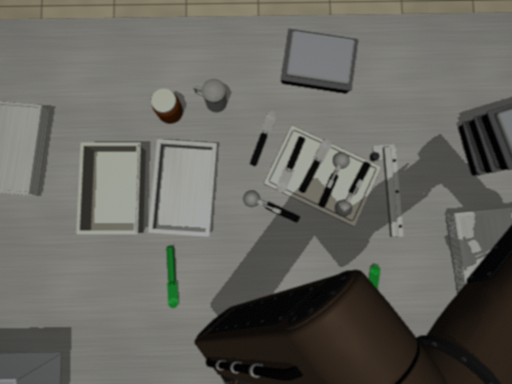

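View pics/side0.png

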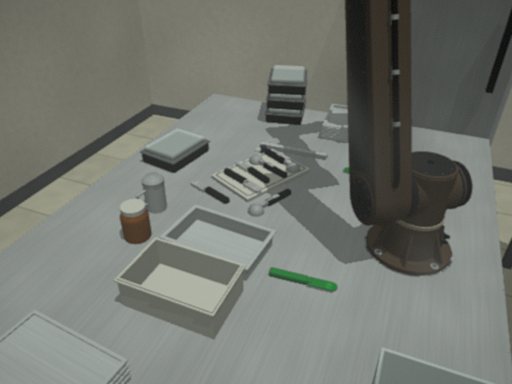

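```bash
cat > h.py <<'E'
import cv2,numpy as np
from plant import ctrl
def cam(n):
    m=ctrl.camera_model(n);return m['K'],cv2.Rodrigues(m['rvec'])[0],m['tvec']
def ray(n,p,z):
    K,R,t=cam(n);C=-R.T@t
    d=R.T@np.linalg.inv(K)@np.array([p[0],p[1],1.]);return C+d*(z-C[2])/d[2]
def proj(n,P):
    m=ctrl.camera_model(n);return cv2.projectPoints(np.array(P,float).reshape(-1,1,3),m['rvec'],m['tvec'],m['K'],None)[0].reshape(-1,2)
def crop(img,x0,y0,x1,y1,s,name):
    c=cv2.resize(img[y0:y1,x0:x1],None,fx=s,fy=s,interpolation=cv2.INTER_CUBIC)
    for x in range((x0+19)//20*20,x1,20): cv2.putText(c,str(x),((x-x0)*s,10),0,.35,(0,0,255));cv2.line(c,((x-x0)*s,12),((x-x0)*s,18),(0,0,255))
    for y in range((y0+19)//20*20,y1,20): cv2.putText(c,str(y),(0,(y-y0)*s),0,.35,(0,0,255))
    cv2.imwrite('pics/'+name,c)
E
python3 - <<'E'
from h import *
a=cv2.imread('pics/top0.png');crop(a,235,100,415,240,4,'c1.png')
for p in [(85,148),(137,230),(156,145),(212,230)]: print(p,ray('top',p,.05).round(3))
for p in [(375,156),(393,148),(398,235)]: print(ray('top',p,.022).round(3))
E
```

```text
(85, 148) [0.617 0.499 0.05 ]
(137, 230) [0.375 0.343 0.05 ]
(156, 145) [0.622 0.291 0.05 ]
(212, 230) [0.371 0.128 0.05 ]
[ 0.585 -0.36   0.022]
[ 0.608 -0.416  0.022]
[ 0.348 -0.416  0.022]
```

View pics/c1.png

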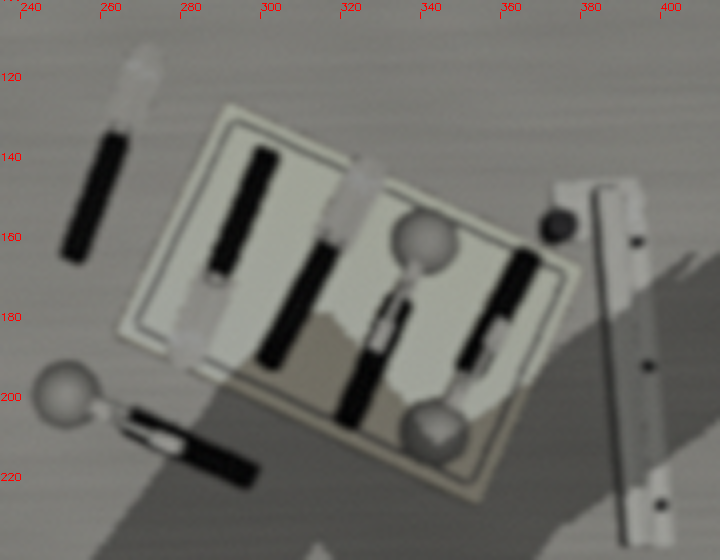

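```bash
cat >> h.py <<'E'
def handles(img,n='top',box=(235,100,385,250),thr=32):
    # dark handle blobs: returns centre px, ends px
    g=img.max(2);m=np.zeros_like(g);x0,y0,x1,y1=box
    m[y0:y1,x0:x1]=(g[y0:y1,x0:x1]<thr)*255
    out=[]
    for c in cv2.findContours(m,cv2.RETR_EXTERNAL,cv2.CHAIN_APPROX_NONE)[0]:
        if cv2.contourArea(c)<25: continue
        (cx,cy),(w,h),_=r=cv2.minAreaRect(c);b=cv2.boxPoints(r)
        e=[(b[0]+b[1])/2,(b[2]+b[3])/2] if np.linalg.norm(b[0]-b[1])<np.linalg.norm(b[1]-b[2]) else [(b[1]+b[2])/2,(b[3]+b[0])/2]
        out.append((np.array([cx,cy]),e,(w,h)))
    return out
E
python3 - <<'E'
from h import *
a=cv2.imread('pics/top0.png')
for c,e,s in handles(a,thr=40):
    P=[ray('top',p,.03) for p in e]
    print(c.round(1),[x.round(1) for x in e],np.round(s,1),'len30',np.linalg.norm(P[0]-P[1]).round(3),P[0].round(3),P[1].round(3))
# ex. surrounding values
print(a[205,325],a[190,320],a[100,384-1])
E
```

```text
[282.6 212.1] [array([267.1, 205. ], dtype=float32), array([298. , 219.1], dtype=float32)] [34.  7.] len30 0.1 [ 0.442 -0.032  0.03 ] [ 0.399 -0.122  0.03 ]
[324.8 196.5] [array([329. , 187.1], dtype=float32), array([320.7, 205.9], dtype=float32)] [ 6.  20.5] len30 0.061 [ 0.492 -0.216  0.03 ] [ 0.437 -0.19   0.03 ]
[359.1 177.3] [array([366.9, 162.9], dtype=float32), array([351.4, 191.7], dtype=float32)] [ 5.7 32.7] len30 0.099 [ 0.563 -0.332  0.03 ] [ 0.477 -0.282  0.03 ]
[308.9 176.2] [array([316.8, 161.4], dtype=float32), array([301., 191.], dtype=float32)] [ 5.7 33.6] len30 0.101 [ 0.57  -0.183  0.03 ] [ 0.482 -0.133  0.03 ]
[295.3 152.4] [array([301.5, 137.6], dtype=float32), array([289.2, 167.1], dtype=float32)] [ 5.  31.9] len30 0.097 [ 0.643 -0.14   0.03 ] [ 0.554 -0.1    0.03 ]
[258.3 148.9] [array([264.1, 133.7], dtype=float32), array([252.4, 164.2], dtype=float32)] [ 5.5 32.7] len30 0.099 [ 0.657 -0.028  0.03 ] [0.564 0.009 0.03 ]
[54 60 62] [100 111 114] [117 123 123]
```

```bash
cat >> h.py <<'E'
from scipy.spatial.transform import Rotation as Ro
def go(x,y,z,yaw):
    o=ctrl.get_obs();R=Ro.from_euler('xyz',o['orientation'],degrees=True);p=np.array(o['tool_pos'])
    T=Ro.from_euler('xyz',[180,0,yaw],degrees=True)
    print('->',(x,y,z,yaw),'w',(R.inv()*T).as_rotvec().round(3),'d',R.inv().apply(np.array([x,y,z])-p).round(4))
E
python3 - <<'E'
from h import *
a=cv2.imread('pics/top0.png')
H={}
for c,e,s in handles(a,thr=40):
    zt=.02 if c[0]<290 else .035
    P=[ray('top',p,zt)[:2] for p in e]; print(c.round(0),P[0].round(3),P[1].round(3))
def kn(tipend,tail,name):
    m=(tipend+tail)/2;d=(tipend-tail)/np.linalg.norm(tipend-tail);o=m+.0225*d
    print(name,'origin',o.round(3),'ang',np.degrees(np.arctan2(d[1],d[0])).round(1))
def px(p,z): return ray('top',p,z)[:2]
kn(px((289.2,167.1),.035),px((301.5,137.6),.035),'KA')
kn(px((316.8,161.4),.035),px((301,191),.035),'KB')
kn(px((264.1,133.7),.02),px((252.4,164.2),.02),'KE')
def sc(bowl,tail,zb,name):
    b=px(bowl,zb+.013);t=px(tail,zb+.02);L=np.linalg.norm(b-t);d=(b-t)/L
    print(name,'L',L.round(3),'origin',(b-.065*d).round(3),(t+.09*d).round(3),'ang',np.degrees(np.arctan2(d[1],d[0])).round(1))
sc((341.3,160.3),(321,206.2),.015,'SC'); sc((343.6,208),(367.3,162.6),.015,'SD'); sc((251.8,198.6),(298.5,219.3),0,'SF')
# board corners
for p in [(292.5,126.5),(380,167),(355,225),(265,183)]: print('corner',px(p,.015).round(3))
print('rim tub',[px(p,.09).round(3) for p in [(79,142),(143,142),(141,234),(77,234)]]);print('rim pan',[px(p,.05).round(3) for p in [(153,139),(217,142),(211,235),(149,232)]])
print('peg',px((375,156),.032),'shaker',px((213,92),.1),'jar',px((163,100),.11))
E
```

```text
[283. 212.] [ 0.443 -0.033] [ 0.399 -0.123]
[325. 196.] [ 0.491 -0.215] [ 0.436 -0.189]
[359. 177.] [ 0.562 -0.331] [ 0.477 -0.281]
[309. 176.] [ 0.569 -0.182] [ 0.481 -0.133]
[295. 152.] [ 0.641 -0.139] [ 0.553 -0.1  ]
[258. 149.] [ 0.659 -0.028] [0.566 0.009]
KA origin [ 0.577 -0.11 ] ang 156.1
KB origin [ 0.545 -0.168] ang -29.5
KE origin [ 0.633 -0.018] ang -21.7
SC L 0.152 origin [ 0.514 -0.228] [ 0.516 -0.229] ang -26.1
SD L 0.153 origin [ 0.486 -0.289] [ 0.484 -0.288] ang 150.8
SF L 0.151 origin [ 0.436 -0.047] [ 0.437 -0.043] ang 64.8
corner [ 0.681 -0.115]
corner [ 0.552 -0.375]
corner [ 0.379 -0.292]
corner [ 0.509 -0.028]
rim tub [array([0.625, 0.501]), array([0.623, 0.319]), array([0.362, 0.322]), array([0.365, 0.499])]
rim pan [array([0.641, 0.3  ]), array([0.629, 0.112]), array([0.357, 0.131]), array([0.368, 0.309])]
peg [ 0.58287414 -0.35686499] shaker [0.76306435 0.11885029] jar [0.73815194 0.25953563]
```

```bash
python3 - <<'E'
from h import *
go(.485,-.2885,.17,-209.2)
a=cv2.imread('pics/top0.png');crop(a,320,150,400,240,8,'c2.png')
E
```

```text
-> (0.485, -0.2885, 0.17, -209.2) w [ 0.001 -0.001  0.881] d [-0.347   0.2295  0.1216]
```

View pics/c2.png

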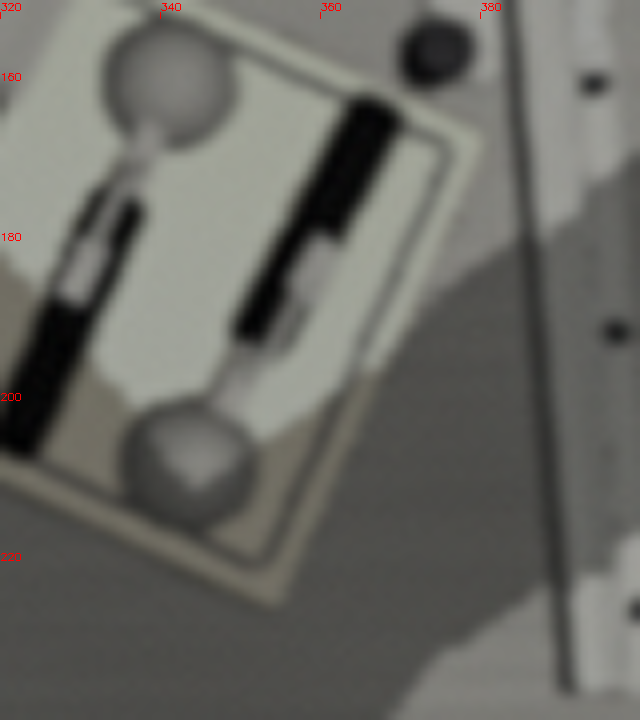

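Candidates: scoops (bowls) at (252,199), (341,160), (344,208). Black palette knives at (295,152), (309,176), (258,149). Decoys are the green knives at (172,275) and (375,275), the left stack of lids, and the boxes. The crop shows scoop D clearly: bowl at (344,208), handle up to (367,163). I'll take it first.

```bash
python3 -m creep '[[0,0,0.11,-0.035,0.023,0.012,0.45],[0,0,0.22,-0.07,0.046,0.024,0.45],[0,0,0.33,-0.1,0.069,0.036,0.45],[0,0,0.44,-0.135,0.092,0.048,0.45],[0,0,0.55,-0.17,0.115,0.06,0.45],[0,0,0.66,-0.205,0.138,0.072,0.45],[0,0,0.77,-0.24,0.161,0.085,0.45],[0,0,0.881,-0.275,0.184,0.1,0.45],[0,0,0.881,-0.31,0.207,0.115,0.45],[0,0,0.881,-0.347,0.2295,0.1216,0.45],[0,0,0.881,-0.347,0.2295,0.1216,0.45],[0,0,0.881,-0.347,0.2295,0.1216,0.45]]'; python3 - <<'E'
from h import *
go(.485,-.2885,.085,-209.2);print(ctrl.get_obs()['opening'])
cv2.imwrite('pics/t1.png',ctrl.snapshot('side'))
E
```

```text
clock: 1.1
tool_pos: [0.4867, -0.286, 0.1692]
orientation: [-180.0, -0.1, 151.0]
force: [0.5, 0.0, 0.3]
opening: 0.0392
-> (0.485, -0.2885, 0.085, -209.2) w [-0.    -0.002  0.004] d [ 0.0002 -0.003   0.0842]
0.03921049922537661
```

```bash
python3 -m creep '[[0,0,0,0,-0.003,0.03,0.45],[0,0,0,0,-0.003,0.06,0.45],[0,0,0,0,-0.003,0.075,0.45],[0,0,0,0,-0.003,0.084,0.45],[0,0,0,0,-0.003,0.084,0.45],[0,0,0,0,-0.003,0.084,0],[0,0,0,0,-0.003,0.084,0],[0,0,0,0,-0.003,0.084,0],[0,0,0,0,-0.003,0.084,0],[0,0,0,0,-0.003,0.084,0],[0,0,0,0,-0.003,0.084,0]]'; python3 - <<'E'
from h import *
cv2.imwrite('pics/t1.png',ctrl.snapshot('side'))
E
```

```text
clock: 2.07
tool_pos: [0.4844, -0.2919, 0.0879]
orientation: [180.0, 0.1, 150.8]
force: [-0.3, -0.1, 7.3]
opening: 0.0216
```

View pics/t1.png

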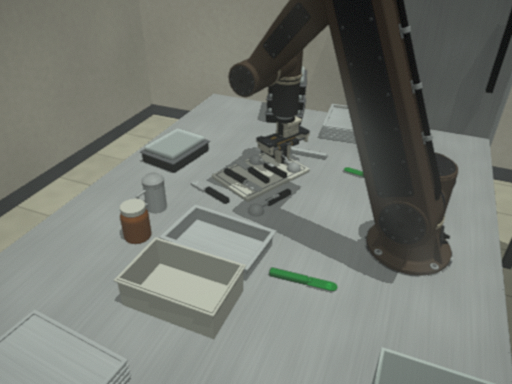

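```bash
python3 -m creep '[[0,0,0,0,0,-0.03,0],[0,0,0,0,0,-0.07,0],[0,0,0,0,0,-0.11,0],[0,0,0,0,0,-0.15,0],[0,0,0,0,0,-0.15,0]]'; python3 - <<'E'
from h import *
go(.494,.438,.235,-180)
E
```

```text
clock: 2.53
tool_pos: [0.4868, -0.293, 0.2454]
orientation: [179.9, 0.7, 150.9]
force: [1.9, -0.5, -0.9]
opening: 0.0217
-> (0.494, 0.438, 0.235, -180) w [-0.002  0.013 -0.508] d [0.3492 0.6423 0.0069]
```

```bash
python3 -m creep '[[0,0,0,0.015,0.027,0.005,0],[0,0,0,0.033,0.06,0.005,0],[0,0,0,0.052,0.096,0.005,0],[0,0,0,0.071,0.131,0.005,0],[0,0,0,0.09,0.166,0.005,0],[0,0,0,0.11,0.202,0.005,0],[0,0,0,0.129,0.237,0.005,0],[0,0,0,0.148,0.272,0.005,0],[0,0,0,0.167,0.308,0.005,0],[0,0,0,0.186,0.343,0.005,0],[0,0,0,0.205,0.378,0.005,0],[0,0,0,0.22,0.4,0.005,0]]'; python3 - <<'E'
from h import *
go(.494,.438,.235,-180);print(ctrl.get_obs()['opening'])
E
```

```text
clock: 3.53
tool_pos: [0.4864, 0.1681, 0.2317]
orientation: [179.9, 0.0, 150.9]
force: [0.9, 0.1, -1.6]
opening: 0.0215
-> (0.494, 0.438, 0.235, -180) w [ 0.001  0.001 -0.508] d [ 0.1246  0.2395 -0.0031]
0.02148866377729231
```

```bash
python3 -m creep '[[0,0,-0.1,0.018,0.035,0,0],[0,0,-0.2,0.036,0.07,0,0],[0,0,-0.3,0.055,0.105,0,0],[0,0,-0.4,0.073,0.14,0,0],[0,0,-0.508,0.091,0.175,0,0],[0,0,-0.508,0.109,0.21,0,0],[0,0,-0.508,0.1222,0.2345,0,0],[0,0,-0.508,0.1222,0.2345,0,0],[0,0,-0.508,0.1222,0.2345,0,0]]'; python3 - <<'E'
from h import *
go(.494,.432,.115,-180);print(ctrl.get_obs()['opening'])
cv2.imwrite('pics/t2.png',ctrl.snapshot('side'))
E
```

```text
clock: 4.28
tool_pos: [0.4935, 0.4306, 0.2303]
orientation: [-179.9, -0.1, -180.0]
force: [-0.2, -0.1, -1.6]
opening: 0.0219
-> (0.494, 0.432, 0.115, -180) w [-0.001 -0.001  0.001] d [-0.0007  0.0015  0.1153]
0.021938878233259126
```

View pics/t2.png

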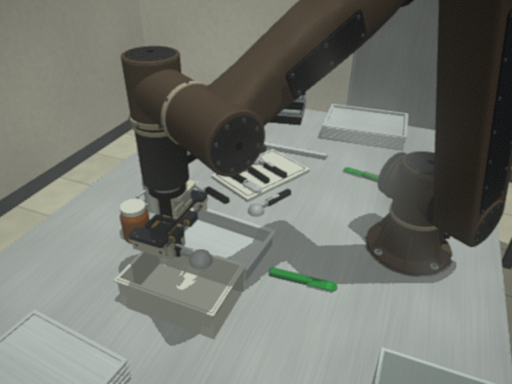

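The scoop is held over the tub, with its bowl at (200,258). The shaker is hidden behind the arm. Lower it and release.

```bash
python3 -m creep '[[0,0,0,0,0.001,0.03,0],[0,0,0,0,0.001,0.065,0],[0,0,0,0,0.001,0.1,0],[0,0,0,0,0.001,0.118,0],[0,0,0,0,0.001,0.118,0],[0,0,0,0,0.001,0.118,0.45],[0,0,0,0,0.001,0.118,0.45],[0,0,0,0,0.001,0.118,0.45],[0,0,0,0,0.001,0.08,0.45],[0,0,0,0,0.001,0.04,0.45],[0,0,0,0,0.001,0,0.45]]'; python3 - <<'E'
from h import *
cv2.imwrite('pics/t3.png',ctrl.snapshot('side'))
print(ctrl.get_obs()['opening'])
go(.514,-.2285,.235,-206.5)
E
```

```text
clock: 5.25
tool_pos: [0.4943, 0.43, 0.2347]
orientation: [179.9, 0.1, 179.9]
force: [0.6, 1.1, -0.2]
opening: 0.0391
0.03961778366885853
-> (0.514, -0.2285, 0.235, -206.5) w [0.013 0.008 0.463] d [-0.0166 -0.6611  0.0035]
```

View pics/t3.png

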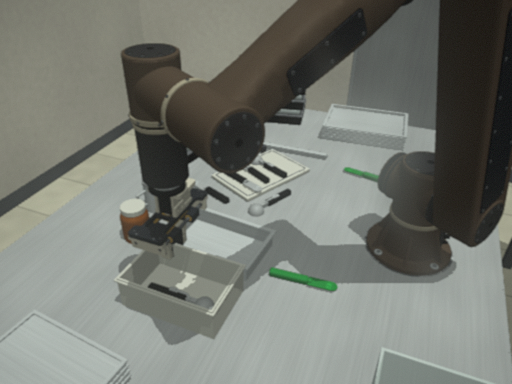

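```bash
python3 - <<'E'
from h import *
a=ctrl.snapshot('top');cv2.imwrite('pics/t4.png',a)
for c,e,s in handles(a,thr=40): print(c.round(1),[x.round(1) for x in e],np.round(s,1))
go(.4365,-.045,.17,-115.2)
E
```

```text
[282.4 211.7] [array([267.2, 204.8], dtype=float32), array([297.7, 218.7], dtype=float32)] [33.5  6.5]
[324.9 196.3] [array([329. , 187.1], dtype=float32), array([320.8, 205.5], dtype=float32)] [ 5.8 20.1]
[308.9 176. ] [array([316.8, 161.3], dtype=float32), array([301.1, 190.6], dtype=float32)] [ 5.5 33.2]
[373.8 156.3] [array([376.5, 153.5], dtype=float32), array([371., 159.], dtype=float32)] [5.7 7.8]
[295.4 152.5] [array([301.5, 137.6], dtype=float32), array([289.3, 167.3], dtype=float32)] [ 5.3 32.1]
[258.3 148.9] [array([264. , 133.6], dtype=float32), array([252.5, 164.2], dtype=float32)] [ 5.9 32.7]
-> (0.4365, -0.045, 0.17, -115.2) w [ 0.005  0.016 -1.131] d [ 0.0611 -0.4787  0.0659]
```

View pics/t4.png

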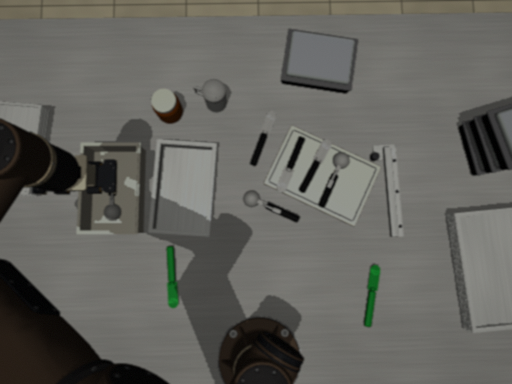

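```bash
python3 -m creep '[[0,0,-0.1,0.005,-0.04,0,0.6],[0,0,-0.2,0.01,-0.08,0,0.6],[0,0,-0.3,0.015,-0.12,0,0.6],[0,0,-0.4,0.02,-0.16,0,0.6],[0,0,-0.5,0.025,-0.2,0,0.6],[0,0,-0.62,0.03,-0.24,0,0.6],[0,0,-0.74,0.035,-0.28,0.01,0.6],[0,0,-0.86,0.04,-0.32,0.02,0.6],[0,0,-0.98,0.046,-0.36,0.03,0.6],[0,0,-1.1,0.051,-0.4,0.045,0.6],[0,0,-1.131,0.056,-0.44,0.055,0.6],[0,0,-1.131,0.061,-0.478,0.065,0.6]]'; python3 -m creep '[[0,0,0,0,0,0,0.6],[0,0,0,0,0,0,0.6]]';python3 - <<'E'
from h import *
go(.4365,-.045,.071,-115.2);print(ctrl.get_obs()['opening'])
E
```

```text
clock: 6.35
tool_pos: [0.4333, -0.0457, 0.169]
orientation: [-179.8, 0.2, -115.0]
force: [1.1, 0.2, 0.2]
opening: 0.0528
clock: 6.52
tool_pos: [0.4329, -0.0462, 0.1685]
orientation: [-179.9, 0.1, -115.5]
force: [0.6, 1.1, -0.4]
opening: 0.0529
-> (0.4365, -0.045, 0.071, -115.2) w [-0.002  0.001 -0.006] d [-0.0025 -0.0025  0.0975]
0.052854066275292176
```

```bash
python3 -m creep '[[0,0,0,-0.002,-0.002,0.035,0.6],[0,0,0,-0.002,-0.002,0.065,0.6],[0,0,0,-0.002,-0.002,0.085,0.6],[0,0,0,-0.002,-0.002,0.096,0.6],[0,0,0,-0.002,-0.002,0.096,0],[0,0,0,-0.002,-0.002,0.096,0],[0,0,0,-0.002,-0.002,0.096,0],[0,0,0,-0.002,-0.002,0.096,0],[0,0,0,-0.002,-0.002,0.096,0],[0,0,0,-0.002,-0.002,0.096,0],[0,0,0,-0.002,-0.002,0.096,0]]'; python3 -m creep '[[0,0,0,0,0,-0.03,0],[0,0,0,0,0,-0.07,0],[0,0,0,0,0,-0.11,0],[0,0,0,0,0,-0.15,0],[0,0,0,0,0,-0.16,0],[0,0,0,0,0,-0.16,0]]'; python3 - <<'E'
from h import *
go(.494,.388,.235,-180)
E
```

```text
clock: 7.43
tool_pos: [0.4365, -0.043, 0.0725]
orientation: [-179.9, 0.1, -115.3]
force: [-1.9, 3.3, 8.1]
opening: 0.0215
clock: 7.93
tool_pos: [0.4373, -0.043, 0.2355]
orientation: [-179.7, 0.3, -115.3]
force: [0.6, 0.3, -2.4]
opening: 0.0218
-> (0.494, 0.388, 0.235, -180) w [-0.002  0.008  1.13 ] d [-0.414   0.1326  0.0019]
```

```bash
python3 -m creep '[[0,0,0.1,-0.038,0.012,0,0],[0,0,0.2,-0.076,0.024,0,0],[0,0,0.3,-0.114,0.036,0,0],[0,0,0.4,-0.152,0.049,0,0],[0,0,0.5,-0.19,0.061,0,0],[0,0,0.62,-0.228,0.073,0,0],[0,0,0.74,-0.266,0.085,0,0],[0,0,0.86,-0.304,0.097,0,0],[0,0,0.98,-0.342,0.11,0,0],[0,0,1.1,-0.38,0.122,0,0],[0,0,1.13,-0.41,0.132,0,0],[0,0,1.13,-0.411,0.132,0,0]]';python3 -m creep '[[0,0,0,0,0,0,0],[0,0,0,0,0,0.03,0],[0,0,0,0,0,0.065,0],[0,0,0,0,0,0.1,0],[0,0,0,0,0,0.118,0],[0,0,0,0,0,0.118,0],[0,0,0,0,0,0.118,0.45],[0,0,0,0,0,0.118,0.45],[0,0,0,0,0,0.118,0.45],[0,0,0,0,0,0.08,0.45],[0,0,0,0,0,0.04,0.45],[0,0,0,0,0,0,0.45]]'; python3 - <<'E'
from h import *
cv2.imwrite('pics/t5.png',ctrl.snapshot('side'))
a=ctrl.snapshot('top');cv2.imwrite('pics/t6.png',a)
for c,e,s in handles(a,thr=40): print(c.round(1),[x.round(1) for x in e],np.round(s,1))
go(.514,-.2285,.17,-206)
E
```

```text
clock: 8.93
tool_pos: [0.4918, 0.3894, 0.2291]
orientation: [-179.9, -0.0, -180.0]
force: [0.0, -0.7, -1.7]
opening: 0.0216
clock: 9.93
tool_pos: [0.4918, 0.3845, 0.2345]
orientation: [180.0, 0.1, -180.0]
force: [0.4, 1.3, 0.3]
opening: 0.0393
[324.9 196.3] [array([329. , 187.1], dtype=float32), array([320.8, 205.5], dtype=float32)] [ 5.8 20.1]
[308.9 176. ] [array([316.8, 161.3], dtype=float32), array([301.1, 190.6], dtype=float32)] [ 5.5 33.2]
[373.8 156.3] [array([376.5, 153.5], dtype=float32), array([371., 159.], dtype=float32)] [5.7 7.8]
[295.4 152.4] [array([301.5, 137.6], dtype=float32), array([289.4, 167.1], dtype=float32)] [ 5.3 31.9]
[258.2 148.9] [array([263.8, 133.6], dtype=float32), array([252.5, 164.2], dtype=float32)] [ 5.7 32.6]
-> (0.514, -0.2285, 0.17, -206) w [0.013 0.008 0.455] d [-0.018  -0.6165  0.0649]
```

View pics/t5.png

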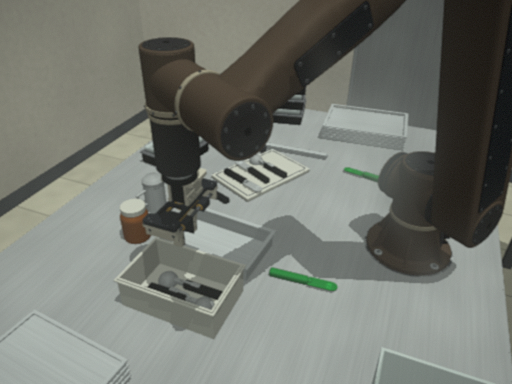

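View pics/t6.png

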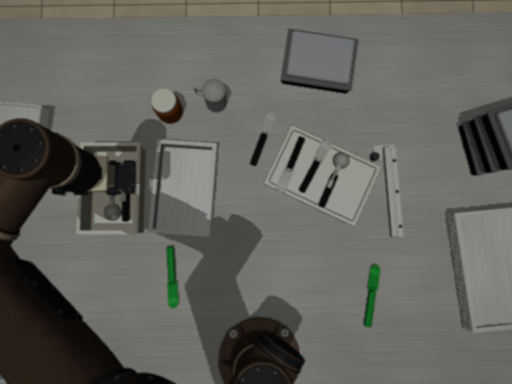

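```bash
python3 -m creep '[[0,0,0,-0.001,-0.04,0,0.45],[0,0,0,-0.002,-0.08,0,0.45],[0,0,0,-0.003,-0.12,0,0.45],[0,0,0,-0.004,-0.16,0,0.45],[0,0,0,-0.006,-0.2,0,0.45],[0,0,0,-0.007,-0.24,0,0.45],[0,0,0.1,-0.008,-0.28,0.01,0.45],[0,0,0.2,-0.009,-0.32,0.02,0.45],[0,0,0.3,-0.01,-0.36,0.03,0.45],[0,0,0.4,-0.011,-0.4,0.04,0.45],[0,0,0.455,-0.012,-0.44,0.05,0.45],[0,0,0.455,-0.014,-0.48,0.065,0.45]]'; python3 - <<'E'
from h import *
go(.5145,-.2285,.17,-206)
E
```

```text
clock: 11.03
tool_pos: [0.5065, -0.0961, 0.1693]
orientation: [179.8, 0.3, 153.7]
force: [1.9, -0.2, -0.2]
opening: 0.0394
-> (0.5145, -0.2285, 0.17, -206) w [ 0.003  0.005 -0.004] d [-0.0658 -0.1152 -0.0008]
```

```bash
python3 -m creep '[[0,0,0,-0.018,-0.032,0,0.45],[0,0,0,-0.036,-0.064,0,0.45],[0,0,0,-0.054,-0.096,0,0.45],[0,0,0,-0.066,-0.115,0,0.45],[0,0,0,-0.066,-0.115,0,0.45],[0,0,0,-0.066,-0.115,0,0.45]]'; python3 - <<'E'
from h import *
go(.5145,-.2285,.087,-206)
cv2.imwrite('pics/t7.png',ctrl.snapshot('side'))
E
```

```text
clock: 11.53
tool_pos: [0.5146, -0.228, 0.1682]
orientation: [179.9, 0.1, 153.8]
force: [0.1, 0.5, -0.2]
opening: 0.0394
-> (0.5145, -0.2285, 0.087, -206) w [ 0.001  0.002 -0.004] d [ 0.0001 -0.0006  0.0812]
```

```bash
python3 -m creep '[[0,0,0,0,0,0.03,0.45],[0,0,0,0,0,0.055,0.45],[0,0,0,0,0,0.072,0.45],[0,0,0,0,0,0.081,0.45],[0,0,0,0,0,0.081,0],[0,0,0,0,0,0.081,0],[0,0,0,0,0,0.081,0],[0,0,0,0,0,0.081,0],[0,0,0,0,0,0.081,0],[0,0,0,0,0,0.081,0]]'; python3 -m creep '[[0,0,0,0,0,-0.03,0],[0,0,0,0,0,-0.07,0],[0,0,0,0,0,-0.11,0],[0,0,0,0,0,-0.15,0],[0,0,0,0,0,-0.15,0]]'; python3 - <<'E'
from h import *
go(.494,.41,.235,-180)
E
```

```text
clock: 12.42
tool_pos: [0.5153, -0.2265, 0.0873]
orientation: [179.9, 0.1, 153.9]
force: [-0.3, 4.1, 6.3]
opening: 0.0218
clock: 12.83
tool_pos: [0.5177, -0.2277, 0.2449]
orientation: [179.9, 0.8, 154.0]
force: [1.9, 0.4, -0.1]
opening: 0.0215
-> (0.494, 0.41, 0.235, -180) w [-0.     0.013 -0.454] d [0.3011 0.5627 0.0074]
```

```bash
python3 -m creep '[[0,0,0,0.015,0.028,0,0],[0,0,0,0.033,0.062,0,0],[0,0,0,0.052,0.097,0,0],[0,0,0,0.071,0.132,0,0],[0,0,0,0.09,0.168,0,0],[0,0,0,0.109,0.204,0,0],[0,0,0,0.128,0.239,0,0],[0,0,0,0.147,0.275,0,0],[0,0,-0.1,0.166,0.31,0,0],[0,0,-0.2,0.185,0.345,0,0],[0,0,-0.3,0.204,0.381,0,0],[0,0,-0.4,0.223,0.416,0,0]]'; python3 - <<'E'
from h import *
go(.494,.418,.235,-180)
E
```

```text
clock: 13.83
tool_pos: [0.4963, 0.247, 0.2361]
orientation: [180.0, 0.0, 177.1]
force: [0.2, -0.6, -0.9]
opening: 0.0217
-> (0.494, 0.418, 0.235, -180) w [ 0.001  0.    -0.05 ] d [0.0109 0.1707 0.0012]
```

```bash
python3 -m creep '[[0,0,-0.05,0.003,0.035,0,0],[0,0,-0.05,0.006,0.075,0,0],[0,0,-0.05,0.009,0.115,0,0],[0,0,-0.05,0.01,0.155,0,0],[0,0,-0.05,0.01,0.17,0,0],[0,0,-0.05,0.01,0.17,0,0],[0,0,-0.05,0.01,0.17,0,0]]';python3 - <<'E'
from h import *
cv2.imwrite('pics/t8.png',ctrl.snapshot('side'))
E
python3 -m creep '[[0,0,0,0,0,0.03,0],[0,0,0,0,0,0.065,0],[0,0,0,0,0,0.095,0],[0,0,0,0,0,0.1,0],[0,0,0,0,0,0.1,0],[0,0,0,0,0,0.1,0.45],[0,0,0,0,0,0.1,0.45],[0,0,0,0,0,0.1,0.45],[0,0,0,0,0,0.06,0.45],[0,0,0,0,0,0.02,0.45],[0,0,0,0,0,0,0.45]]'; python3 - <<'E'
from h import *
cv2.imwrite('pics/t9.png',ctrl.snapshot('side'))
a=ctrl.snapshot('top');cv2.imwrite('pics/t10.png',a)
for c,e,s in handles(a,thr=40): print(c.round(1),[x.round(1) for x in e],np.round(s,1))
go(.635,-.0185,.17,-201)
E
```

```text
clock: 14.42
tool_pos: [0.4959, 0.4159, 0.235]
orientation: [-179.9, -0.1, 179.8]
force: [0.2, 0.5, -1.5]
opening: 0.0221
clock: 15.38
tool_pos: [0.4978, 0.4166, 0.2426]
orientation: [179.7, 0.3, 179.8]
force: [0.5, 1.2, 2.1]
opening: 0.039
[308.9 176. ] [array([316.8, 161.3], dtype=float32), array([301.1, 190.6], dtype=float32)] [ 5.5 33.2]
[373.5 157. ] [array([377., 157.], dtype=float32), array([370., 157.], dtype=float32)] [6. 7.]
[295.4 152.5] [array([301.5, 137.6], dtype=float32), array([289.3, 167.3], dtype=float32)] [ 5.3 32.1]
[258.2 148.9] [array([264. , 133.6], dtype=float32), array([252.5, 164.2], dtype=float32)] [ 5.7 32.7]
-> (0.635, -0.0185, 0.17, -201) w [0.01  0.006 0.362] d [-0.1383 -0.4358  0.0704]
```

View pics/t9.png

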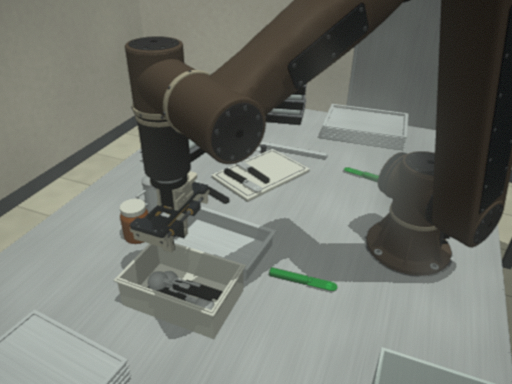

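```bash
python3 -m creep '[[0,0,0,-0.012,-0.037,0,0.6],[0,0,0,-0.024,-0.075,0,0.6],[0,0,0,-0.036,-0.113,0,0.6],[0,0,0,-0.048,-0.15,0,0.6],[0,0,0,-0.06,-0.188,0,0.6],[0,0,0,-0.072,-0.226,0,0.6],[0,0,0,-0.084,-0.264,0,0.6],[0,0,0.1,-0.096,-0.302,0,0.6],[0,0,0.2,-0.108,-0.34,0,0.6],[0,0,0.3,-0.12,-0.378,0,0.6],[0,0,0.365,-0.132,-0.416,0,0.6],[0,0,0.365,-0.138,-0.436,0.01,0.6]]';  python3 -m creep '[[0,0,0,0,0,0.02,0.6],[0,0,0,0,0,0.05,0.6],[0,0,0,0,0,0.05,0.6],[0,0,0,0,0,0.05,0.6]]';python3 - <<'E'
from h import *
go(.633,-.018,.071,-201.7)
E
```

```text
clock: 16.48
tool_pos: [0.6339, -0.0249, 0.2289]
orientation: [179.9, 0.3, 158.5]
force: [1.1, 0.6, -0.2]
opening: 0.0523
clock: 16.82
tool_pos: [0.6315, -0.0217, 0.1756]
orientation: [-179.9, -0.1, 158.8]
force: [0.3, -0.2, 0.3]
opening: 0.0525
-> (0.633, -0.018, 0.071, -201.7) w [-0.001 -0.002  0.008] d [-0.0003  0.0041  0.1046]
```

```bash
python3 -m creep '[[0,0,0,0,0.004,0.035,0.6],[0,0,0,0,0.004,0.07,0.6],[0,0,0,0,0.004,0.092,0.6],[0,0,0,0,0.004,0.103,0.6],[0,0,0,0,0.004,0.103,0],[0,0,0,0,0.004,0.103,0],[0,0,0,0,0.004,0.103,0],[0,0,0,0,0.004,0.103,0],[0,0,0,0,0.004,0.103,0],[0,0,0,0,0.004,0.103,0],[0,0,0,0,0.004,0.103,0]]';python3 -m creep '[[0,0,0,0,0,-0.03,0],[0,0,0,0,0,-0.07,0],[0,0,0,0,0,-0.11,0],[0,0,0,0,0,-0.13,0],[0,0,0,0,0,-0.13,0]]'; python3 - <<'E'
from h import *
go(.485,.243,.2,-183)
E
```

```text
clock: 17.73
tool_pos: [0.6343, -0.0174, 0.0744]
orientation: [179.9, 0.1, 158.8]
force: [-1.0, 1.1, 7.2]
opening: 0.0219
clock: 18.15
tool_pos: [0.636, -0.0174, 0.2095]
orientation: [179.7, 0.5, 158.8]
force: [1.2, 0.5, -1.5]
opening: 0.0216
-> (0.485, 0.243, 0.2, -183) w [ 0.003  0.009 -0.317] d [0.235  0.1883 0.0084]
```

```bash
python3 -m creep '[[0,0,-0.03,0.02,0.016,0,0],[0,0,-0.07,0.046,0.036,0,0],[0,0,-0.11,0.074,0.058,0,0],[0,0,-0.15,0.102,0.08,0,0],[0,0,-0.19,0.13,0.103,0,0],[0,0,-0.23,0.158,0.126,0,0],[0,0,-0.27,0.186,0.148,0,0],[0,0,-0.317,0.214,0.17,0,0],[0,0,-0.317,0.234,0.186,0,0],[0,0,-0.317,0.234,0.186,0,0],[0,0,-0.317,0.234,0.186,0,0]]'; python3 - <<'E'
from h import *
go(.484,.24,.105,-183)
cv2.imwrite('pics/t11.png',ctrl.snapshot('side'))
E
```

```text
clock: 19.07
tool_pos: [0.4818, 0.2415, 0.2029]
orientation: [180.0, -0.0, 177.1]
force: [0.3, 0.1, -1.2]
opening: 0.0218
-> (0.484, 0.24, 0.105, -183) w [ 0.    -0.     0.002] d [-0.0023 -0.0014  0.0979]
```

View pics/t11.png

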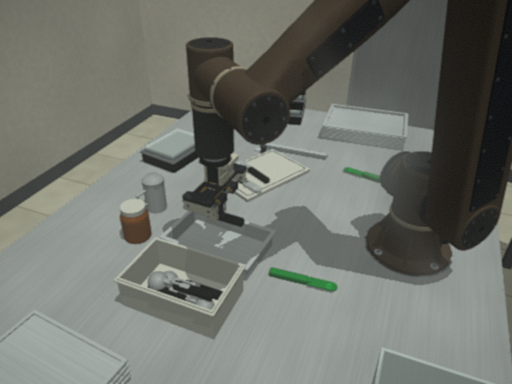

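```bash
python3 -m creep '[[0,0,0,-0.002,-0.001,0.03,0],[0,0,0,-0.002,-0.001,0.065,0],[0,0,0,-0.002,-0.001,0.09,0],[0,0,0,-0.002,-0.001,0.1,0],[0,0,0,-0.002,-0.001,0.1,0],[0,0,0,-0.002,-0.001,0.1,0.45],[0,0,0,-0.002,-0.001,0.1,0.45],[0,0,0,-0.002,-0.001,0.1,0.45],[0,0,0,0,0,0.06,0.45],[0,0,0,0,0,0.02,0.45],[0,0,0,0,0,0,0.45]]'; python3 - <<'E'
from h import *
cv2.imwrite('pics/t12.png',ctrl.snapshot('side'))
a=ctrl.snapshot('top');cv2.imwrite('pics/t13.png',a)
for c,e,s in handles(a,thr=40): print(c.round(1),[x.round(1) for x in e],np.round(s,1))
go(.577,-.11,.17,-204)
E
```

```text
clock: 20.03
tool_pos: [0.4842, 0.2415, 0.2087]
orientation: [179.8, 0.3, 177.0]
force: [1.4, 0.8, 0.3]
opening: 0.0391
[308.9 175.9] [array([316.6, 161.3], dtype=float32), array([301.1, 190.5], dtype=float32)] [ 5.3 33.1]
[295.3 152.3] [array([301.5, 137.6], dtype=float32), array([289.1, 167. ], dtype=float32)] [ 4.9 31.9]
-> (0.577, -0.11, 0.17, -204) w [0.009 0.006 0.367] d [-0.1102 -0.3472  0.0373]
```

View pics/t12.png

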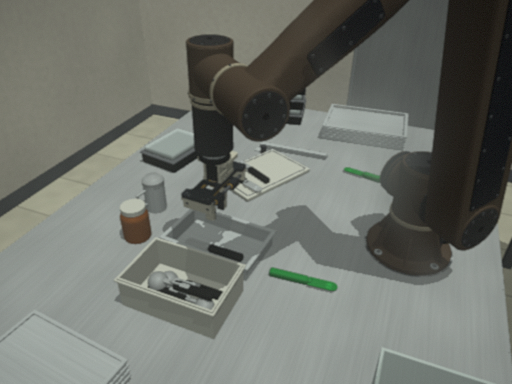

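View pics/t13.png

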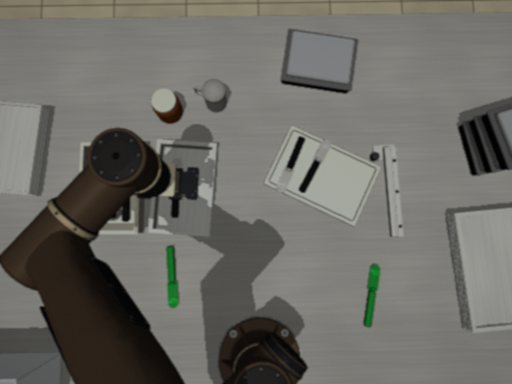

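```bash
python3 -m creep '[[0,0,0,-0.012,-0.037,0,0.45],[0,0,0,-0.024,-0.075,0,0.45],[0,0,0,-0.036,-0.113,0,0.45],[0,0,0,-0.048,-0.15,0,0.45],[0,0,0.1,-0.06,-0.188,0,0.45],[0,0,0.2,-0.072,-0.226,0.01,0.45],[0,0,0.3,-0.084,-0.264,0.02,0.45],[0,0,0.367,-0.096,-0.302,0.03,0.45],[0,0,0.367,-0.108,-0.34,0.037,0.45],[0,0,0.367,-0.11,-0.347,0.037,0.45],[0,0,0.367,-0.11,-0.347,0.037,0.45],[0,0,0.367,-0.11,-0.347,0.037,0.45]]';python3 - <<'E'
from h import *
go(.577,-.11,.087,-204)
E
```

```text
clock: 21.13
tool_pos: [0.574, -0.1124, 0.1662]
orientation: [180.0, 0.0, 155.8]
force: [0.6, -0.3, 0.2]
opening: 0.0393
-> (0.577, -0.11, 0.087, -204) w [ 0.     0.    -0.003] d [-0.0017  0.0034  0.0792]
```

```bash
python3 -m creep '[[0,0,0,-0.002,0.0035,0.03,0.45],[0,0,0,-0.002,0.0035,0.055,0.45],[0,0,0,-0.002,0.0035,0.07,0.45],[0,0,0,-0.002,0.0035,0.079,0.45],[0,0,0,-0.002,0.0035,0.079,0],[0,0,0,-0.002,0.0035,0.079,0],[0,0,0,-0.002,0.0035,0.079,0],[0,0,0,-0.002,0.0035,0.079,0],[0,0,0,-0.002,0.0035,0.079,0],[0,0,0,-0.002,0.0035,0.079,0]]'; python3 -m creep '[[0,0,0,0,0,-0.03,0],[0,0,0,0,0,-0.07,0],[0,0,0,0,0,-0.11,0],[0,0,0,0,0,-0.12,0],[0,0,0,0,0,-0.12,0]]'; python3 - <<'E'
from h import *
go(.514,.184,.2,-183)
E
```

```text
clock: 21.97
tool_pos: [0.5781, -0.1093, 0.0883]
orientation: [179.9, 0.1, 155.9]
force: [-1.6, 2.3, 6.8]
opening: 0.0216
clock: 22.38
tool_pos: [0.5793, -0.1096, 0.2117]
orientation: [179.8, 0.4, 155.9]
force: [-0.4, 0.3, -0.7]
opening: 0.0217
-> (0.514, 0.184, 0.2, -183) w [ 0.002  0.008 -0.368] d [0.1794 0.2415 0.0113]
```

```bash
python3 -m creep '[[0,0,-0.03,0.018,0.025,0,0],[0,0,-0.07,0.04,0.053,0,0],[0,0,-0.12,0.062,0.083,0,0],[0,0,-0.17,0.084,0.113,0,0],[0,0,-0.22,0.106,0.143,0,0],[0,0,-0.27,0.128,0.173,0,0],[0,0,-0.32,0.15,0.203,0,0],[0,0,-0.368,0.172,0.232,0,0],[0,0,-0.368,0.1785,0.2425,0,0],[0,0,-0.368,0.1785,0.2425,0,0],[0,0,-0.368,0.1785,0.2425,0,0]]'; python3 - <<'E'
from h import *
print(ctrl.get_obs()['opening']);go(.514,.185,.104,-183)
cv2.imwrite('pics/t14.png',ctrl.snapshot('side'))
E
```

```text
clock: 23.3
tool_pos: [0.5127, 0.1851, 0.2062]
orientation: [-180.0, -0.1, 177.1]
force: [0.8, 0.2, -1.0]
opening: 0.0218
0.021828160763348245
-> (0.514, 0.185, 0.104, -183) w [-0.001 -0.001  0.001] d [-1.400e-03  1.000e-04  1.022e-01]
```

View pics/t14.png

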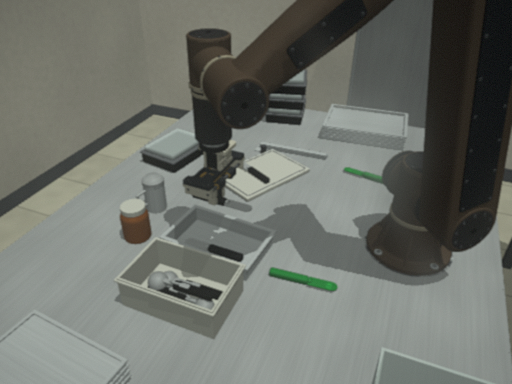

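```bash
python3 -m creep '[[0,0,0,-0.001,0,0.03,0],[0,0,0,-0.001,0,0.065,0],[0,0,0,-0.001,0,0.09,0],[0,0,0,-0.001,0,0.102,0],[0,0,0,-0.001,0,0.102,0],[0,0,0,-0.001,0,0.102,0.45],[0,0,0,-0.001,0,0.102,0.45],[0,0,0,-0.001,0,0.102,0.45],[0,0,0,0,0,0.06,0.45],[0,0,0,0,0,0.02,0.45],[0,0,0,0,0,0,0.45]]'; python3 - <<'E'
from h import *
cv2.imwrite('pics/t15.png',ctrl.snapshot('side'))
a=ctrl.snapshot('top');cv2.imwrite('pics/t16.png',a)
for c,e,s in handles(a,thr=40): print(c.round(1),[x.round(1) for x in e],np.round(s,1))
go(.545,-.168,.17,-209.5)
E
```

```text
clock: 24.27
tool_pos: [0.5149, 0.1854, 0.2126]
orientation: [179.8, 0.3, 177.1]
force: [0.7, 0.4, -0.1]
opening: 0.0393
[308.9 175.9] [array([316.7, 161.3], dtype=float32), array([301.2, 190.6], dtype=float32)] [ 5.  33.1]
-> (0.545, -0.168, 0.17, -209.5) w [0.008 0.007 0.463] d [-0.0473 -0.3523  0.0411]
```

View pics/t15.png

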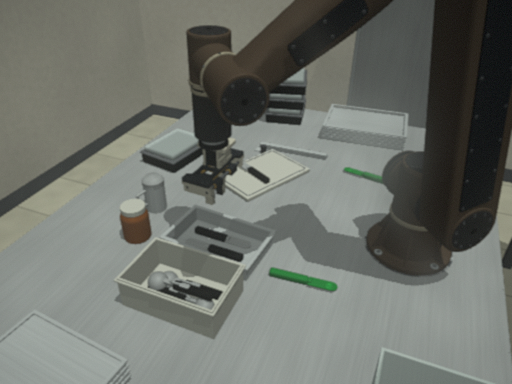

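Two knives are now in the pan, at (211,234) and (226,253). The last knife is still on the board.

```bash
python3 -m creep '[[0,0,0,-0.005,-0.038,0,0.6],[0,0,0,-0.01,-0.077,0,0.6],[0,0,0,-0.015,-0.116,0,0.6],[0,0,0.1,-0.02,-0.155,0,0.6],[0,0,0.2,-0.026,-0.194,0.01,0.6],[0,0,0.3,-0.031,-0.233,0.02,0.6],[0,0,0.4,-0.036,-0.272,0.03,0.6],[0,0,0.463,-0.041,-0.311,0.04,0.6],[0,0,0.463,-0.047,-0.35,0.041,0.6],[0,0,0.463,-0.047,-0.352,0.041,0.6],[0,0,0.463,-0.047,-0.352,0.041,0.6],[0,0,0.463,-0.047,-0.352,0.041,0.6]]';python3 - <<'E'
from h import *
go(.545,-.168,.087,-209.5)
E
```

```text
clock: 25.37
tool_pos: [0.5417, -0.1696, 0.1662]
orientation: [180.0, 0.0, 150.4]
force: [-0.6, -0.1, -0.7]
opening: 0.0526
-> (0.545, -0.168, 0.087, -209.5) w [ 0.     0.001 -0.002] d [-0.002   0.003   0.0792]
```

```bash
python3 -m creep '[[0,0,0,-0.002,0.003,0.03,0.6],[0,0,0,-0.002,0.003,0.055,0.6],[0,0,0,-0.002,0.003,0.07,0.6],[0,0,0,-0.002,0.003,0.079,0.6],[0,0,0,-0.002,0.003,0.079,0],[0,0,0,-0.002,0.003,0.079,0],[0,0,0,-0.002,0.003,0.079,0],[0,0,0,-0.002,0.003,0.079,0],[0,0,0,-0.002,0.003,0.079,0],[0,0,0,-0.002,0.003,0.079,0],[0,0,0,-0.002,0.003,0.079,0]]'; python3 -m creep '[[0,0,0,0,0,-0.03,0],[0,0,0,0,0,-0.07,0],[0,0,0,0,0,-0.11,0],[0,0,0,0,0,-0.12,0],[0,0,0,0,0,-0.12,0]]'; python3 - <<'E'
from h import *
go(.484,.213,.2,-183)
E
```

```text
clock: 26.28
tool_pos: [0.5456, -0.1676, 0.0878]
orientation: [180.0, 0.1, 150.5]
force: [-0.6, 1.3, 6.8]
opening: 0.0216
clock: 26.7
tool_pos: [0.5469, -0.1679, 0.2112]
orientation: [179.8, 0.4, 150.5]
force: [1.2, 0.2, -0.6]
opening: 0.0216
-> (0.484, 0.213, 0.2, -183) w [ 0.002  0.007 -0.463] d [0.2424 0.3005 0.0106]
```

```bash
python3 -m creep '[[0,0,-0.03,0.018,0.022,0,0],[0,0,-0.08,0.04,0.05,0,0],[0,0,-0.13,0.065,0.08,0,0],[0,0,-0.18,0.09,0.111,0,0],[0,0,-0.23,0.115,0.142,0,0],[0,0,-0.28,0.14,0.173,0,0],[0,0,-0.33,0.165,0.204,0,0],[0,0,-0.38,0.19,0.235,0,0],[0,0,-0.43,0.215,0.266,0,0],[0,0,-0.463,0.24,0.298,0,0],[0,0,-0.463,0.242,0.3005,0,0],[0,0,-0.463,0.242,0.3005,0,0]]'; python3 - <<'E'
from h import *
print(ctrl.get_obs()['opening']);go(.484,.213,.108,-183)
E
```

```text
clock: 27.7
tool_pos: [0.4817, 0.215, 0.2057]
orientation: [-180.0, -0.1, 177.2]
force: [-0.1, -0.2, -1.2]
opening: 0.0214
0.021403120156066407
-> (0.484, 0.213, 0.108, -183) w [-0.001 -0.001  0.003] d [-0.0025 -0.0018  0.0977]
```

```bash
python3 -m creep '[[0,0,0,-0.002,-0.002,0.03,0],[0,0,0,-0.002,-0.002,0.065,0],[0,0,0,-0.002,-0.002,0.085,0],[0,0,0,-0.002,-0.002,0.096,0],[0,0,0,-0.002,-0.002,0.096,0],[0,0,0,-0.002,-0.002,0.096,0.4],[0,0,0,-0.002,-0.002,0.096,0.4],[0,0,0,-0.002,-0.002,0.096,0.4],[0,0,0,0,0,0.06,0.4],[0,0,0,0,0,0.02,0.4],[0,0,0,0,0,-0.02,0.4]]'; python3 - <<'E'
from h import *
go(.42,-.05,.235,180)
E
```

```text
clock: 28.62
tool_pos: [0.4823, 0.2127, 0.229]
orientation: [-180.0, 0.0, 177.0]
force: [1.2, 1.6, 0.1]
opening: 0.0351
-> (0.42, -0.05, 0.235, 180) w [-0.     0.    -0.052] d [ 0.0485 -0.2656 -0.0059]
```

```bash
python3 - <<'E'
from h import *
go(.56,.02,.17,180)
a=ctrl.snapshot('top');cv2.imwrite('pics/t17.png',a);crop(a,240,110,420,250,4,'c17.png')
b=ctrl.snapshot('side');crop(b,110,150,310,320,4,'c18.png')
E
```

```text
-> (0.56, 0.02, 0.17, 180) w [-0.     0.    -0.052] d [-0.0877 -0.1884  0.0591]
```

View pics/c17.png

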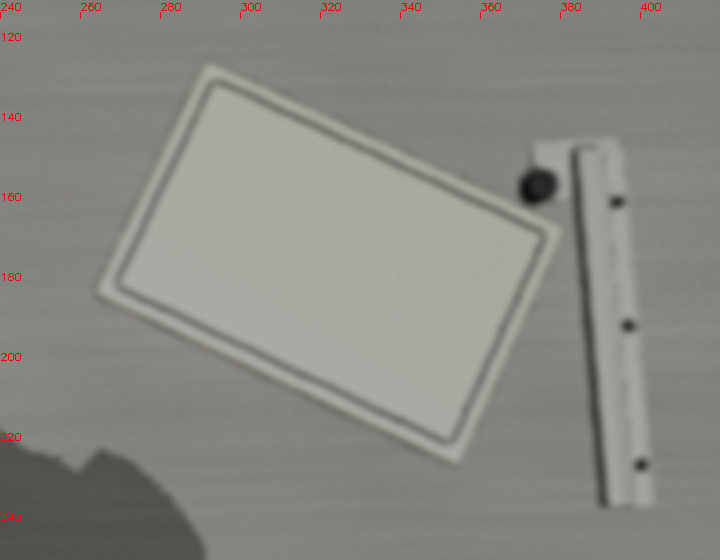

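View pics/c18.png

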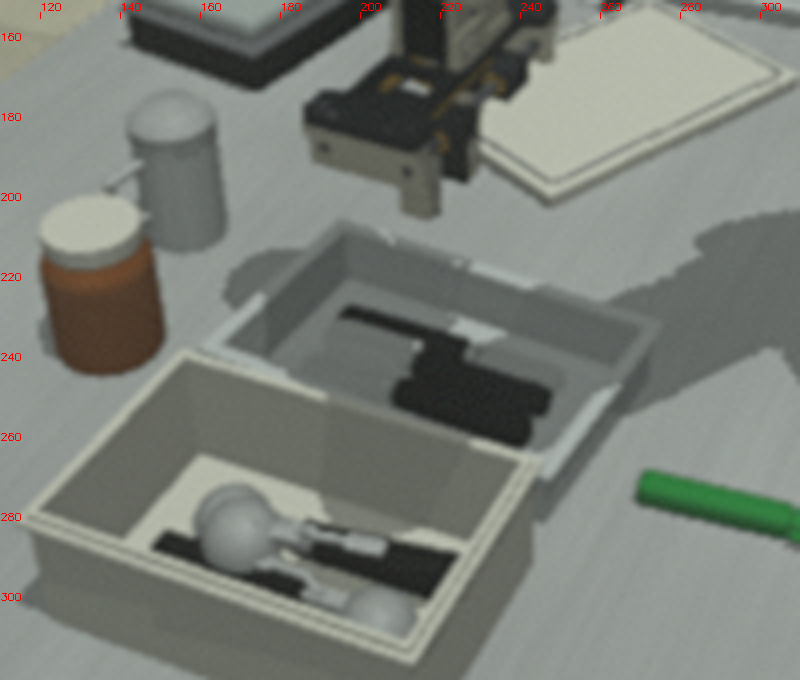

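```bash
cat >> h.py <<'E'
def board(img):
    # white board top: low saturation bright blob right of x 255; minAreaRect corners -> world at z .015
    m=((img.min(2)>125)*255).astype(np.uint8); m[:,:225]=0;m[:100]=0;m[255:]=0
    m=cv2.morphologyEx(m,cv2.MORPH_CLOSE,np.ones((7,7)));m=cv2.morphologyEx(m,cv2.MORPH_OPEN,np.ones((15,15)))
    c=max(cv2.findContours(m,cv2.RETR_EXTERNAL,cv2.CHAIN_APPROX_NONE)[0],key=cv2.contourArea)
    P=np.array([ray('top',p,.015)[:2] for p in c.reshape(-1,2)],np.float32)
    r=cv2.minAreaRect(P*1000); return r, cv2.boxPoints(r)/1000
E
python3 - <<'E'
from h import *
a=cv2.imread('pics/t17.png')
for p,z in [((383,147.5),0),((390,236.2),0),((385,147.5),.022),((392,236.2),.022)]: print(ray('top',p,z).round(4))
print(ray('top',(374.7,156),.032).round(4))
r,b=board(a);print(r,b.round(3))
E
```

```text
[ 0.6152 -0.3927  0.    ]
[ 0.3448 -0.3991  0.    ]
[ 0.6103 -0.3915  0.022 ]
[ 0.3446 -0.3976  0.022 ]
[ 0.5829 -0.356   0.032 ]
((528.6629028320312, -268.9996032714844), (720.6134033203125, 467.5277404785156), 89.01266479492188) [[ 0.289 -0.625]
 [ 0.756 -0.633]
 [ 0.769  0.087]
 [ 0.301  0.095]]
```

```bash
sed -i 's/min(2)>125/min(2)>145/' h.py; python3 - <<'E'
from h import *
a=cv2.imread('pics/t17.png')
print(a[200,320],a[240,350],a[200,392])
r,b=board(a);print(r,b.round(3))
E
python3 -m creep '[[0,0,-0.02,-0.017,-0.037,0.01,0],[0,0,-0.052,-0.034,-0.074,0.02,0],[0,0,-0.052,-0.051,-0.11,0.03,0],[0,0,-0.052,-0.068,-0.147,0.04,0],[0,0,-0.052,-0.085,-0.18,0.05,0],[0,0,-0.052,-0.088,-0.188,0.059,0],[0,0,-0.052,-0.088,-0.188,0.059,0],[0,0,-0.052,-0.088,-0.188,0.059,0]]'
python3 - <<'E'
from h import *
go(.552,.01,.072,180)
E
```

```text
[163 171 168] [123 127 128] [153 158 159]
((531.9871215820312, -200.27603149414062), (294.653564453125, 194.13204956054688), 63.48174285888672) [[ 0.379 -0.289]
 [ 0.553 -0.375]
 [ 0.685 -0.112]
 [ 0.511 -0.025]]
clock: 29.38
tool_pos: [0.5606, 0.02, 0.1682]
orientation: [180.0, 0.0, 179.9]
force: [-0.7, 0.3, -0.3]
opening: 0.0002
-> (0.552, 0.01, 0.072, 180) w [ 0.     0.    -0.002] d [ 0.0087 -0.01    0.0962]
```

```bash
python3 -m creep '[[0,0,0,0.001,-0.01,0.03,0],[0,0,0,0.001,-0.01,0.06,0],[0,0,0,0.001,-0.01,0.085,0],[0,0,0,0.001,-0.01,0.096,0],[0,0,0,0.001,-0.01,0.096,0],[0,0,0,0.001,-0.01,0.096,0]]'
python3 -m creep '[[0,0,0,0.001,-0.01,0,0],[0,0,0,0.001,-0.018,0,0],[0,0,0,0.001,-0.022,0,0],[0,0,0,0.001,-0.024,0,0],[0,0,0,0.001,-0.024,0,0]]'
python3 - <<'E'
from h import *
a=ctrl.snapshot('top');crop(a,240,100,420,240,4,'c19.png')
b=ctrl.snapshot('side');crop(b,190,120,340,220,4,'c20.png')
E
```

```text
clock: 29.88
tool_pos: [0.5601, 0.0117, 0.0727]
orientation: [-180.0, 0.0, -179.9]
force: [0.0, -0.1, -0.3]
opening: 0.0003
clock: 30.3
tool_pos: [0.5588, -0.0139, 0.0726]
orientation: [180.0, 0.1, 179.9]
force: [0.2, 0.4, 0.2]
opening: 0.0002
```

View pics/c19.png

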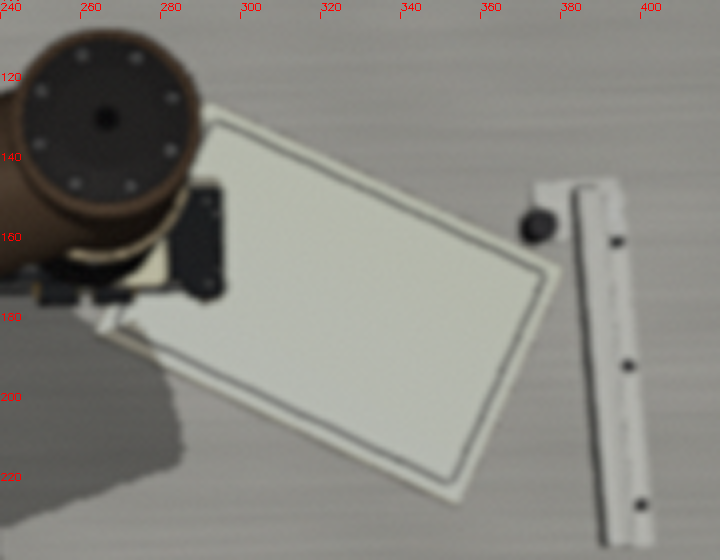

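View pics/c20.png

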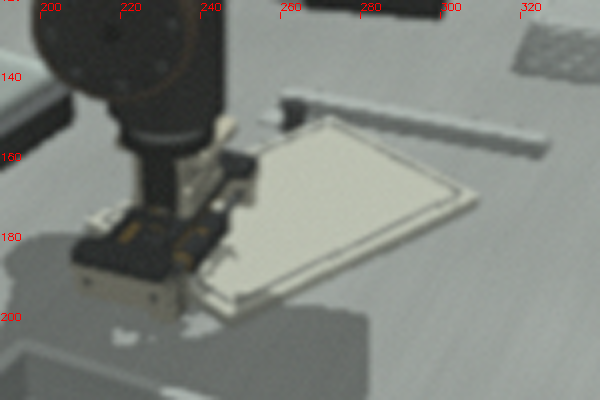

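```bash
python3 - <<'E'
import numpy as np
piv=np.array([.571,-.356]);s=np.radians(1.3)
for th in [.487,.42,.36,.3,.24,.18,.12,.08,.04,0]:
    a=s-th;R=np.array([[np.cos(a),-np.sin(a)],[np.sin(a),np.cos(a)]])
    c=piv+R@np.array([-.155,.27]);t=c+np.array([.01 if th>.02 else 0.008,.021])
    d=t-np.array([.559,-.0135]);print(th,t.round(4),'tool d',(-d[0]).round(4),d[1].round(4))
E
```

```text
0.487 [ 0.5633 -0.0242] tool d -0.0043 -0.0107
0.42 [ 0.5425 -0.0261] tool d 0.0165 -0.0126
0.36 [ 0.5241 -0.0289] tool d 0.0349 -0.0154
0.3 [ 0.5058 -0.0329] tool d 0.0532 -0.0194
0.24 [ 0.4879 -0.0379] tool d 0.0711 -0.0244
0.18 [ 0.4702 -0.0441] tool d 0.0888 -0.0306
0.12 [ 0.453  -0.0512] tool d 0.106 -0.0377
0.08 [ 0.4417 -0.0566] tool d 0.1173 -0.0431
0.04 [ 0.4307 -0.0624] tool d 0.1283 -0.0489
0 [ 0.4179 -0.0686] tool d 0.1411 -0.0551
```

```bash
python3 -m creep '[[0,0,0,0,-0.004,0,0],[0,0,0,0,-0.007,0,0],[0,0,0,0,-0.01,0,0],[0,0,0,0.004,-0.011,0,0],[0,0,0,0.008,-0.012,0,0],[0,0,0,0.012,-0.0125,0,0],[0,0,0,0.016,-0.013,0,0],[0,0,0,0.02,-0.0135,0,0],[0,0,0,0.024,-0.014,0,0],[0,0,0,0.028,-0.0145,0,0],[0,0,0,0.032,-0.015,0,0],[0,0,0,0.035,-0.0155,0,0]]'
python3 - <<'E'
from h import *
a=ctrl.snapshot('top');crop(a,240,100,420,240,4,'c21.png')
E
```

```text
clock: 31.4
tool_pos: [0.5232, -0.0287, 0.0719]
orientation: [180.0, 0.0, 180.0]
force: [2.0, 1.2, -0.1]
opening: 0.0008
```

View pics/c21.png

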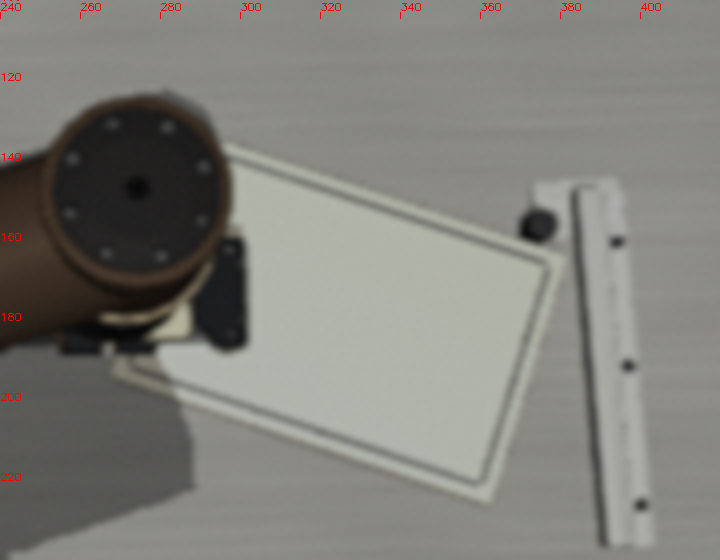

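```bash
python3 -m creep '[[0,0,0,0.004,-0.001,0,0],[0,0,0,0.008,-0.002,0,0],[0,0,0,0.012,-0.003,0,0],[0,0,0,0.016,-0.004,0,0],[0,0,0,0.02,-0.005,0,0],[0,0,0,0.024,-0.006,0,0],[0,0,0,0.028,-0.0075,0,0],[0,0,0,0.032,-0.009,0,0],[0,0,0,0.036,-0.01,0,0],[0,0,0,0.04,-0.011,0,0],[0,0,0,0.044,-0.0125,0,0],[0,0,0,0.048,-0.014,0,0]]'
python3 - <<'E'
from h import *
a=ctrl.snapshot('top');crop(a,240,100,420,240,4,'c22.png')
E
```

```text
clock: 32.45
tool_pos: [0.4751, -0.0429, 0.0718]
orientation: [-180.0, -0.0, 180.0]
force: [1.3, 3.0, -0.6]
opening: 0.0002
```

View pics/c22.png

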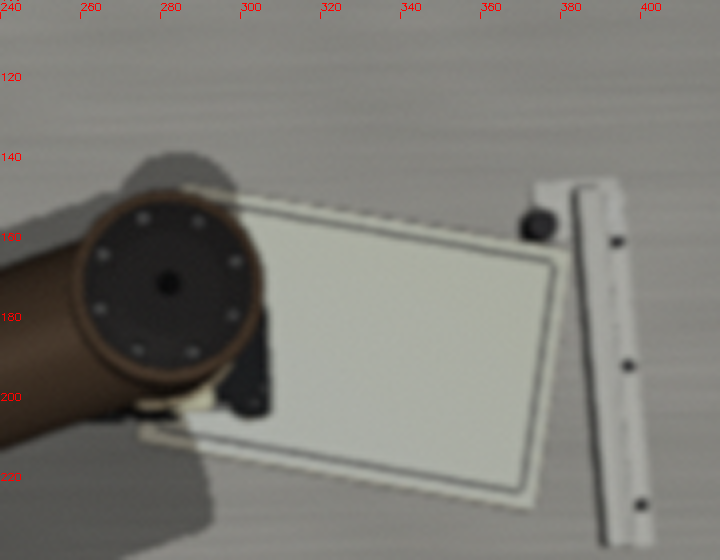

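```bash
python3 -m creep '[[0,0,0,0.004,-0.0015,0,0],[0,0,0,0.008,-0.003,0,0],[0,0,0,0.012,-0.005,0,0],[0,0,0,0.016,-0.0065,0,0],[0,0,0,0.02,-0.008,0,0],[0,0,0,0.024,-0.01,0,0],[0,0,0,0.028,-0.012,0,0],[0,0,0,0.032,-0.014,0,0],[0,0,0,0.036,-0.016,0,0],[0,0,0,0.04,-0.018,0,0],[0,0,0,0.044,-0.02,0,0],[0,0,0,0.044,-0.02,0,0]]'
python3 - <<'E'
from h import *
a=ctrl.snapshot('top');crop(a,240,100,420,250,4,'c23.png')
E
```

```text
clock: 33.5
tool_pos: [0.4303, -0.0633, 0.0717]
orientation: [-180.0, -0.1, 180.0]
force: [-1.2, -0.2, -0.4]
opening: 0.0005
```

View pics/c23.png

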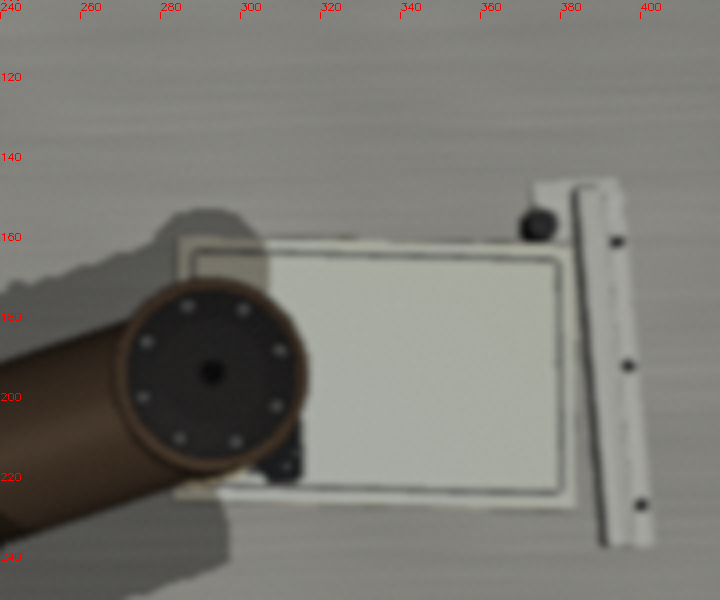

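```bash
python3 -m creep '[[0,0,0,0.004,-0.0025,0,0],[0,0,0,0.008,-0.005,0,0],[0,0,0,0.011,-0.007,0,0],[0,0,0,0.013,-0.009,0,0],[0,0,0,0.013,-0.011,0,0],[0,0,0,0.013,-0.011,0,0]]'
python3 - <<'E'
from h import *
a=ctrl.snapshot('top');crop(a,240,100,420,250,4,'c24.png')
E
```

```text
clock: 34.05
tool_pos: [0.418, -0.0741, 0.0718]
orientation: [-180.0, -0.1, 180.0]
force: [-0.3, 3.1, -0.2]
opening: 0.0003
```

View pics/c24.png

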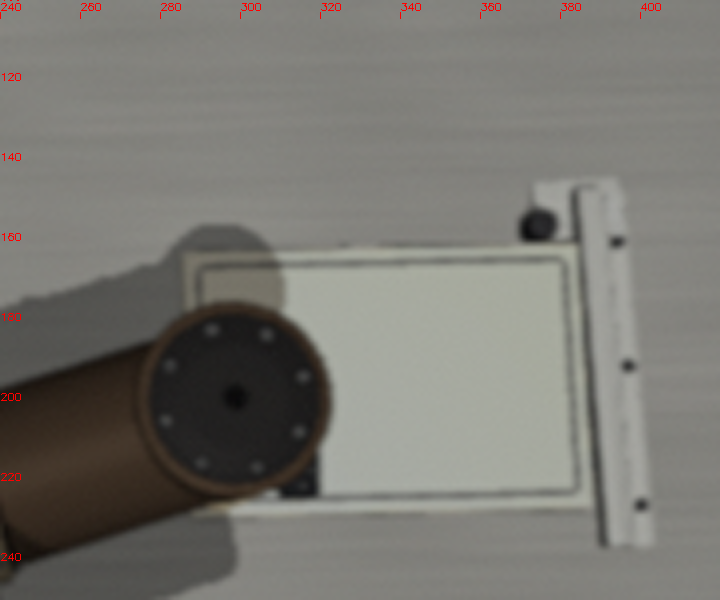

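Nearly square, with a gap of about 1 px along the rail. Push a little further in −y and watch the force.

```bash
python3 -m creep '[[0,0,0,0.001,-0.0015,0,0],[0,0,0,0.001,-0.003,0,0],[0,0,0,0.001,-0.004,0,0],[0,0,0,0.001,-0.004,0,0]]'
python3 -m creep '[[0,0,0,0,-0.001,0,0],[0,0,0,0,-0.002,0,0],[0,0,0,0,-0.002,0,0]]'
```

```text
clock: 34.43
tool_pos: [0.4168, -0.0758, 0.0717]
orientation: [179.8, -0.0, 179.9]
force: [-11.4, 30.5, 8.3]
opening: 0.0004
clock: 34.68
tool_pos: [0.4164, -0.0765, 0.0717]
orientation: [179.7, -0.1, 179.9]
force: [-17.6, 47.3, 15.3]
opening: 0.0006
```

```bash
python3 -m creep '[[0,0,0,0,0.006,0,0],[0,0,0,0,0.015,0,0],[0,0,0,0,0.03,0,0],[0,0,0,0,0.04,-0.03,0],[0,0,0,-0.02,0.06,-0.07,0],[0,0,0,-0.04,0.09,-0.11,0],[0,0,0,-0.05,0.12,-0.15,0],[0,0,0,-0.06,0.15,-0.17,0],[0,0,0,-0.06,0.15,-0.17,0],[0,0,0,-0.06,0.15,-0.17,0]]'
python3 - <<'E'
from h import *
a=ctrl.snapshot('top');cv2.imwrite('pics/t25.png',a);crop(a,240,100,420,250,4,'c25.png')
r,b=board(a);print(r,b.round(3))
b=ctrl.snapshot('side');crop(b,110,130,330,320,3,'c26.png')
E
```

```text
clock: 35.52
tool_pos: [0.4807, 0.0734, 0.2457]
orientation: [179.9, 0.4, -179.9]
force: [1.6, -0.1, -0.2]
opening: 0.0006
((495.3126525878906, -261.427490234375), (246.16793823242188, 337.7870788574219), 0.6837335824966431) [[ 0.37  -0.094]
 [ 0.374 -0.432]
 [ 0.62  -0.429]
 [ 0.616 -0.091]]
```

View pics/c25.png

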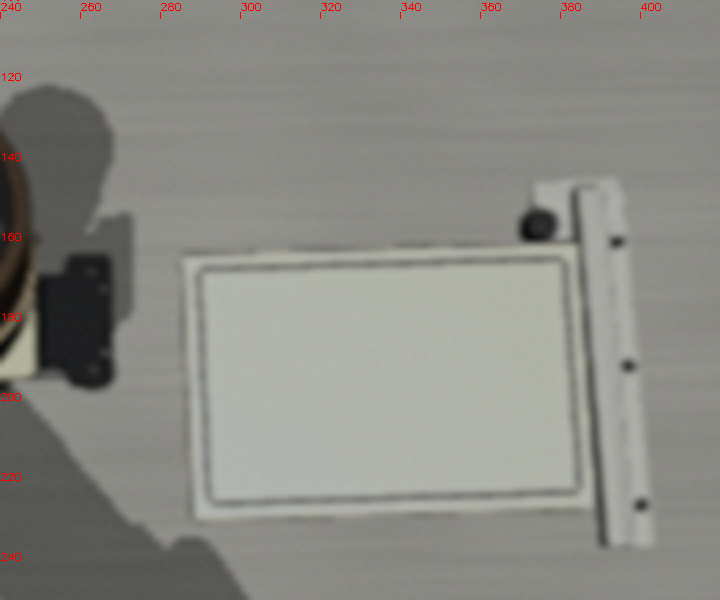

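View pics/c26.png

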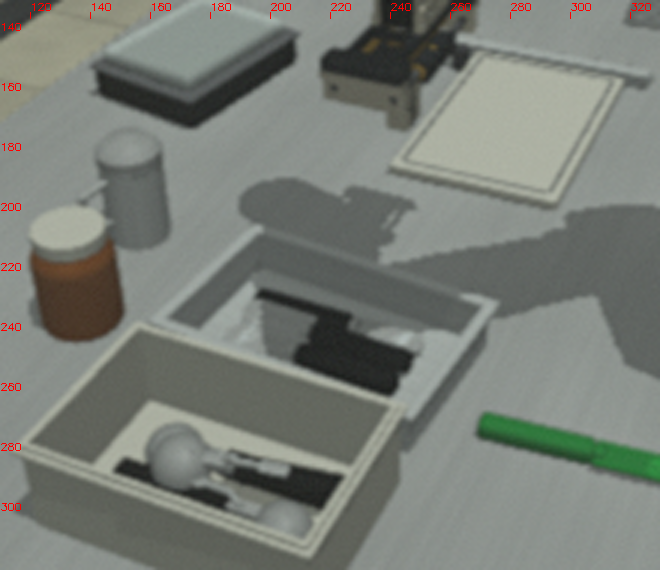

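```bash
python3 - <<'E'
from h import *
a=cv2.imread('pics/t25.png');crop(a,70,130,225,245,5,'c27.png')
m=((a.min(2)>145)*255).astype(np.uint8)
# left edge and top/bottom edge lines by mask scan
L=np.array([ray('top',(np.argmax(m[y,270:])+270,y),.015)[:2] for y in range(172,224)])
T=np.array([ray('top',(x,np.argmax(m[150:,x])+150),.015)[:2] for x in range(295,365)])
f=cv2.fitLine(L.astype(np.float32),cv2.DIST_HUBER,0,.01,.01).ravel();g=cv2.fitLine(T.astype(np.float32),cv2.DIST_HUBER,0,.01,.01).ravel()
print(f,np.degrees(np.arctan(f[1]/f[0])),g,np.degrees(np.arctan(-g[0]/g[1])))
A=np.array([f[:2],-g[:2]]).T;s=np.linalg.solve(A,g[2:]-f[2:]);c=f[2:]+s[0]*f[:2]
d=g[:2]*np.sign(g[1]);print('farleft',c,'origin est',c-.27*d,'stop est',(.571,-.356))
print(proj('top',[[c[0]-.27*d[0],c[1]-.27*d[1],.015]]))
E
```

```text
[ 0.9999988   0.00154438  0.48129287 -0.09435435] 0.08848638 [ 0.01316052 -0.9999134   0.56733906 -0.2176583 ] 0.754064
farleft [ 0.5657145  -0.09422397] origin est [ 0.5692678 -0.3642006] stop est (0.571, -0.356)
[[375.98099143 161.50415787]]
```

View pics/c27.png

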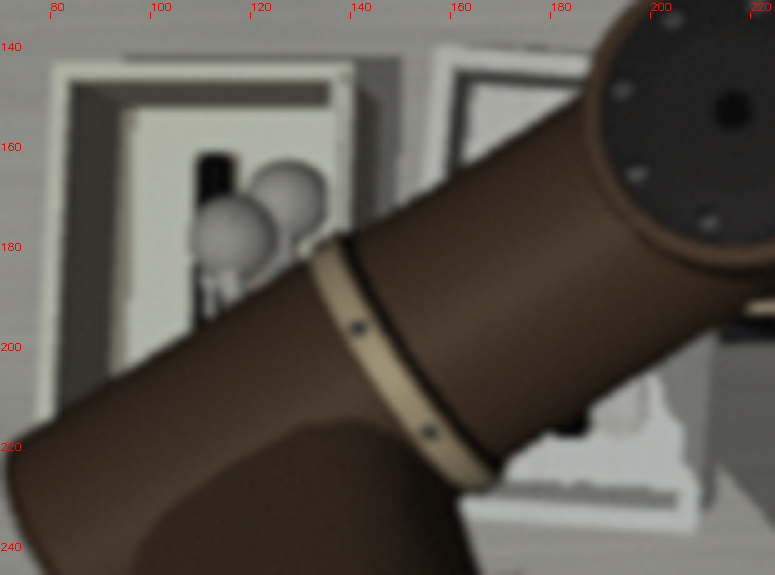

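```bash
python3 -m creep '[[0,0,0,0,-0.03,-0.02,0],[0,0,0,0,-0.07,-0.04,0],[0,0,0,0,-0.11,-0.06,0],[0,0,0,0,-0.15,-0.06,0],[0,0,0,0,-0.19,-0.06,0],[0,0,0,0,-0.23,-0.06,0],[0,0,0,0,-0.27,-0.06,0],[0,0,0,0,-0.31,-0.06,0],[0,0,0,0,-0.35,-0.06,0],[0,0,0,0,-0.35,-0.06,0],[0,0,0,0,-0.35,-0.06,0]]'
python3 - <<'E'
from h import *
a=ctrl.snapshot('top');cv2.imwrite('pics/t28.png',a);crop(a,70,60,225,245,4,'c28.png')
E
```

```text
clock: 36.53
tool_pos: [0.4756, -0.2822, 0.2997]
orientation: [180.0, -0.2, 179.7]
force: [0.6, 1.0, -0.4]
opening: 0.0001
```

View pics/c28.png

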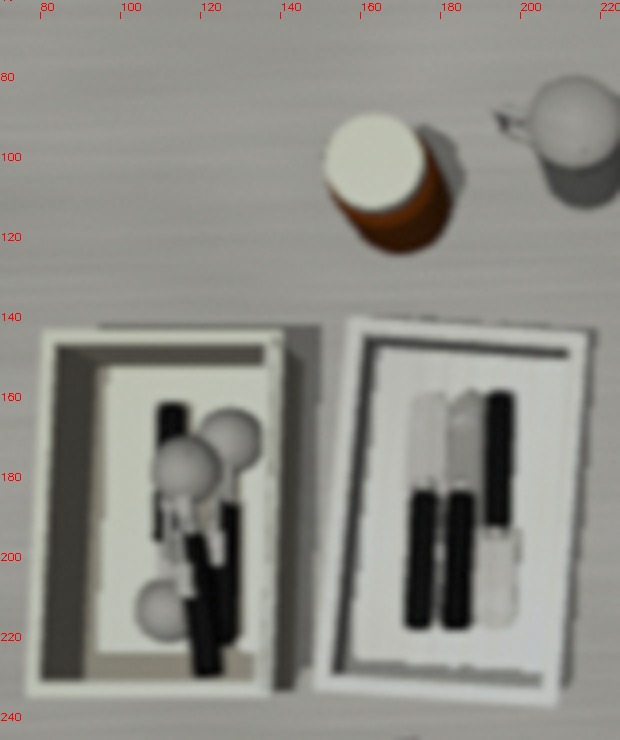

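```bash
python3 -m creep '[[0,0,0,0,0,0,0],[0,0,0,0,0,0,0],[0,0,0,0,0,0,0]]'; python3 - <<'E'
from plant import ctrl
print(ctrl.close_job())
E
```

```text
clock: 36.83
tool_pos: [0.4776, -0.2787, 0.3019]
orientation: [180.0, 0.0, -179.9]
force: [-1.2, 0.2, 0.3]
opening: 0.0007
the job is handed in; nothing more can be done
None
```

The bench is cleared and the job was handed in at 36.8 s; no verdict was reported. I put the three scoops in the tub and the three black palette knives in the pan, and left the green knives alone. I then pushed the board round with the closed fingers near its free corner, about 45 mm along the short edge because the corner's end position was out of reach, until it bore on the rail and peg.

- **Tub and pan:** the last pictures show all six items lying inside their containers, with the shaker and jar where they stood and the gripper clear of everything.
- **Board position:** it is within about 0.02 rad of the rail direction. The bearing point measured about 8 mm from my peg-based estimate of the stop, but within 2 mm of my rail-based one; the two estimates differ by about 6 mm.
- **Peg contact:** I did not measure the peg contact force directly; the pictures showed the board bearing on the peg while it turned.
- **Final push:** the force rose briefly to about 50 N at the fingertips. The 40 N limit is stated for the arm and gripper body, so I expect it was not broken, but I could not confirm this.
- **Failed check:** my automatic board outline joined the board to the rail in the final picture. I used line fits to the board's two free edges instead.

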